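# Bring the last pinned specimen under the microscope and hold the board

### The job

An insect pinning board lies on the microscope's stage with its wooden end block sticking out over the front edge. Slide it further out, flat on the stage without lifting it, until the black line ruled across it lies along the stage's front edge and the last beetle, the one at the board's back end, is under the lens. The board would now tip off if let go, so finish while holding it there, level and still; leave the other things on the bench alone.

Things in the scene. Friction and masses are not known exactly. Their poses are not given: they have to be found in the camera images.
- microscope: Fixed digital microscope: white flat-topped base (the stage) 390 mm deep, 310 wide, 80 high, vertical front face; at the back a black column, its front 318 mm behind the front edge, 470 mm tall, carrying the zoom body and camera over the stage. Origin on the bench under the middle of the stage's front edge; -x points out of the front (the way to slide), +x to the column, z up.
- stage_edge (a point): Middle of the stage's straight front edge, at the top of the base (80 mm above the bench). The edge runs along y; axes as the microscope's.
- lens (a point): Centre of the objective's lower face, on the vertical optical axis: 130 mm behind the front edge (+x), 119 mm above the stage. The objective is 66 mm across, the carrier ring above it 90 mm.
- pinning_board: Loose board 360 mm long (x), 50 wide (y), 18 thick, about 0.2 kg: white strips on plywood, a solid wooden end block (50 mm long, full width and height) at the outer (-x) end, three beetles on pins (to 23 mm above the top) near the back (+x) end. Origin: centre of underside; -x outward, within 7 degrees of the microscope's. Centre of mass 28 mm outward of it. Starts overhanging 85 to 130 mm.
- board_line (a point): Middle of the thin black line ruled straight across the board's top, 30 mm from the board's centre towards the back (+x), 210 mm from the outer end; axes as the board's.
- last_specimen (a point): Foot of the pin of the last beetle, at the board's top, 20 mm from its back end and 130 mm behind the line, on the board's centre line.
- board_back (a point): Middle of the lower edge of the board's back (+x) end; 80 mm above the bench while the board lies on the stage.
- petri_dish: Bystander: closed glass dish, 94 mm across, 17 mm high, on the bench. Origin under its centre.
- specimen_jar: Bystander: small jar, 48 mm across, 60 mm high, on the bench. Origin under its centre.
- forceps: Bystander: steel forceps lying on the bench, 125 mm long, 16 mm wide. Origin under the middle, length along x.
- pin_box: Bystander: closed pin box 92 x 62 x 23 mm on the bench. Origin under its centre.

How it is judged:
By the outcome, as a careful person would: the job done as asked, in the order asked, and still so for the second after the job is handed in, while the arm keeps its last pose, push and grip.
It also fails if it takes over 32 s, if anything falls off the work surface, if the arm or the gripper's body presses on something with over 40 N, if the wrist force passes 120 N, or if a joint passes its speed limit or range.

### The arm

A 6-joint arm with a two-finger parallel gripper is mounted at the origin on the work surface. World frame = base frame: x ahead of the robot, y to its left, z up, the work surface at z = 0. Lengths are in m, angles in rad, forces in N, time in s.
With the tool pointing down it reaches from about 0.425 to 0.95 m from the base axis. Payload 3.5 kg.
Tool frame: the origin (TCP) lies on the centre line of the jaws, within the pads' length; the fingertips stand 17 mm ahead of it and the grasp point (between the pads) lies 2 mm behind it; z points along the fingers, y is the line along which they close (so a half turn about z gives the same grasp; the last joint's range is limited). The gripper opens to 85 mm and grips with 20 to 120 N. Pads are 22 mm wide; open, the fingers measure 114 mm over their backs; the gripper's body (76 mm by 85 mm) begins 54 mm behind the grasp point. The pads swing forward as they close: fully open they stand 13 mm farther back than shut.
Start: joints at [-1.381, 0.286, 1.577, -0, 1.279, -0.15], TCP at [0.225, -0.636, 0.248] pointing down, gripper open.
Joint ranges: [-2.77, 2.77], [-0.9, 2.22], [0.21, 2.48], [-1.53, 4.67], [0.24, 2.81], [-2.84, 2.84]. Speed limits (rad/s): [2.79, 2.79, 3.14, 3.14, 3.14, 3.14].

### API

Orientations are given as a unit quaternion [x, y, z, w].
In Python, from plant import ctrl gives the robot as it stands. The module is installed in compiled form; this text tells all that it offers.
- The arm moves only by the tool drive_tool, never from a script. Its argument "moves" is a list of rows, each a list of 3 entries, a list of its own where there are three numbers: the turn, a rotation vector about the tool's x, y, z in rad, then the shift along the tool's x, y, z in m, then the finger opening in m, from 0 to 0.0854. A call has 1 to 5 rows; each row shifts and turns the commanded pose from where the row before left it, along the tool's axes as they then stand; what a row does not reach is not made up. A row lasts 1/8 s, in which the tool goes at most 62.5 mm and 10.7 degrees, less where a joint would pass 70% of its speed; a pose out of reach is approached as far as the arm can. A call with a gripper value outside its range is refused whole. The fingers move at their own pace and stop on an object; "grip_force" is the grip in N (left out, the last holds). Time passes only in rows, so rows that do not move let the fingers close. It gives the time, the measured TCP pose, the force, the opening and the grip force at its end, in the units of the state.
- ctrl.get_state(): the state, without advancing time (a new reading comes with each control period).
- ctrl.read_camera(name): name is "side" or "top" or "wrist"; returns a dict with "image" (384x512x3 uint8, red, green, blue), "fx", "fy", "cx", "cy" (pixels), "dist" ([k1, k2, p1, p2, k3] as OpenCV has them; the pictures are not rectified), "R" (3x3) and "t" (3): a world point X has camera coordinates R X + t. Camera axes: x right, y down, z forward; pixel columns grow to the right and rows downward; lengths in m; the calibration is good to about 2 mm. A picture is of the moment at which its call begins. There is no depth.
- ctrl.sign_off(): hands the job in; it is judged then, once.
The state is a dict: "time": time; "qpos": joint angles; "dq": joint speeds; "joint_efforts": joint torques, N m; "eef_pos": TCP position; "tcp_rot": TCP orientation; "contact_force": force on the tool from outside, world axes, zero at the start; "wrist_torque": the same for the moment, N m; "opening": opening from 0.0 (shut) to 1.0 (fully open); "finger_force": force on a finger pad.
Only numpy, scipy, OpenCV 4.12 (cv2) and the standard library are available. Lean on these libraries where they do the work, as an engineer would, in place of code of your own. Each camera call takes 0.05 s, during which the arm holds its last target. There are 200 camera calls.

## Working session

There is one attempt and no reset: what is moved stays moved. The work goes in short steps, Python scripts to look and compute and a tool call to move; the robot and the scene stay as the last step left them, time stands still between calls to the robot, and variables do not carry over. Pictures are saved under pics/ and viewed, at most 10 in all, crops included, and the job is handed in when it is done.

Besides the shell and the picture viewer there is one more tool, called after "Request:" as name(argument=value, ...), one argument or row to a line, values as JSON. drive_tool: Moves the arm, as the interface text tells. Its arguments: {"type":"object","properties":{"moves":{"type":"array","items":{"type":"array"}},"grip_force":{"type":"number"}},"required":["moves"]}

```bash
mkdir -p pics; cat > h.py <<'E'
import numpy as np, cv2
from plant import ctrl
from scipy.spatial.transform import Rotation as Ro
def K(c): return np.array([[c['fx'],0,c['cx']],[0,c['fy'],c['cy']],[0,0,1.]])
def ray(c,uv):
    p=cv2.undistortPoints(np.array([[uv]],float),K(c),np.array(c['dist'],float))[0,0]
    R=np.array(c['R']);t=np.array(c['t']);return -R.T@t, R.T@np.array([p[0],p[1],1.])
def onz(c,uv,z):
    o,d=ray(c,uv);return o+d*(z-o[2])/d[2]
def proj(c,X):
    return cv2.projectPoints(np.array(X,float).reshape(-1,3),cv2.Rodrigues(np.array(c['R'],float))[0],np.array(c['t'],float),K(c),np.array(c['dist'],float))[0][:,0]
def save(c,n): cv2.imwrite('pics/'+n,np.ascontiguousarray(c['image'][:,:,::-1]))
E
python3 - <<'E'
from h import *
ims=[]
for n in ['side','top','wrist']:
    c=ctrl.read_camera(n);save(c,n+'0.png');print(n,c['fx'],-np.array(c['R']).T@c['t'],np.array(c['R'])[2])
    
print(ctrl.get_state())
E
```

```text
side 444.1865574429085 [-0.30278152  0.38812259  0.99621714] [ 0.65223611 -0.37651316 -0.65789505]
top 373.4345221307711 [ 0.33196799 -0.06661181  1.2944688 ] [ 0.1393875  -0.03218385 -0.98971477]
wrist 336.04880532183756 [ 0.28901571 -0.61382164  0.37212752] [-0.25248443 -0.08697697 -0.96368388]
{'time': 0.15, 'qpos': array([-1.38100195e+00,  2.87009559e-01,  1.57784666e+00,  1.42000743e-05,
        1.27860180e+00, -1.50018124e-01]), 'dq': array([-6.58308941e-05, -2.96341701e-03, -5.29748142e-03, -1.29041809e-03,
       -8.28279066e-04, -2.25514168e-04]), 'joint_efforts': array([ 1.87600177e-03, -4.06602252e+01, -2.93138534e+01, -1.36880572e-04,
        3.94583112e-03,  1.17593615e-06]), 'eef_pos': array([ 0.22491191, -0.63591617,  0.24723009]), 'tcp_rot': array([ 9.85600542e-01,  1.69087854e-01, -1.17522194e-05, -9.32632042e-04]), 'contact_force': array([-0.09280263, -0.14035056, -0.27133255]), 'wrist_torque': array([-0.0160269 , -0.0168157 , -0.01142418]), 'finger_force': 0.0, 'opening': 0.9973654355785325}
```

View pics/side0.png

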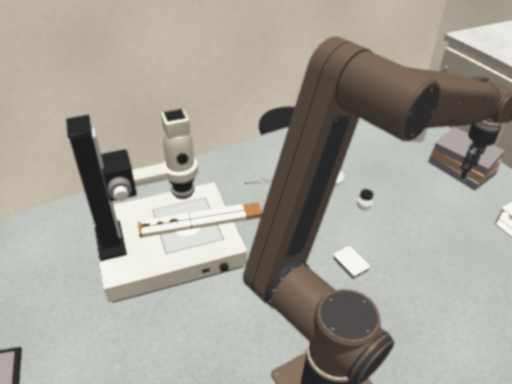

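View pics/top0.png

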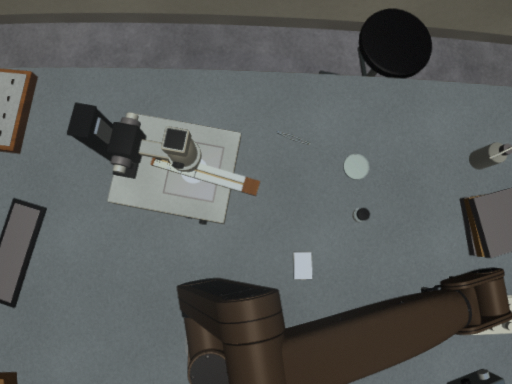

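The side and top views show the stage, its front edge in top from about (240,133) to (225,222), facing world -y. The board's orange end block is at top (251,186), and the bystanders lie to the right. Next I'll measure and zoom in.

```bash
python3 - <<'E'
from h import *
c=ctrl.read_camera('top');im=c['image']
crop=im[90:240,90:280,::-1];a=cv2.resize(crop,None,fx=4,fy=4,interpolation=cv2.INTER_CUBIC)
cv2.imwrite('pics/z1.png',a)
for uv in [(240.5,132.5),(225,222)]: print('edge',onz(c,uv,.08))
hsv=cv2.cvtColor(im,cv2.COLOR_RGB2HSV)
m=cv2.inRange(hsv,(5,90,90),(20,255,255));m[:150]=0;m[210:]=0;m[:,:235]=0;m[:,270:]=0
cn=max(cv2.findContours(m,0,1)[0],key=cv2.contourArea)
r=cv2.minAreaRect(cn);print(r)
for p in cv2.boxPoints(r): print(p,onz(c,p,.098))
for n,uv,z in [('petri',(356,166),.017),('jar',(362,214),.06),('forc',(292,138),.005),('box',(303,265),.023)]: print(n,onz(c,uv,z))
E
```

```text
edge [ 0.70496363 -0.06234428  0.08      ]
edge [ 0.40313602 -0.02026074  0.08      ]
((250.2169647216797, 185.99053955078125), (14.972299575805664, 14.697578430175781), 15.945395469665527)
[240.99997 190.99997] [ 0.50357319 -0.06940608  0.098     ]
[245.03772 176.86789] [ 0.55038321 -0.08128669  0.098     ]
[259.43396 180.98111] [ 0.53815871 -0.12845195  0.098     ]
[255.39621 195.11319] [ 0.49142992 -0.11630087  0.098     ]
petri [ 0.61631786 -0.47535293  0.017     ]
jar [ 0.44196106 -0.47959233  0.06      ]
forc [ 0.71396362 -0.24712459  0.005     ]
box [ 0.26739547 -0.28571229  0.023     ]
```

View pics/z1.png

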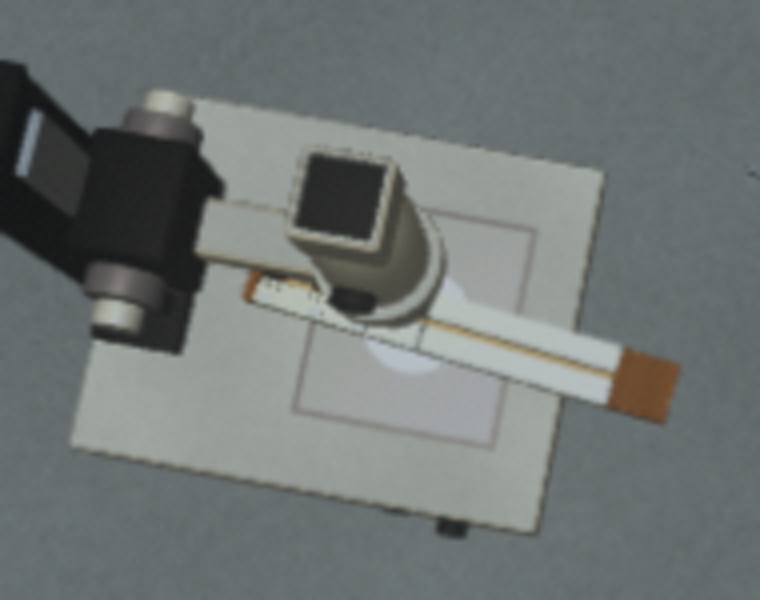

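The crop shows the board's outer end, with the orange block at full-image (251,186), and the black line near (196,174). The board is yawed about 6.5° to the microscope. The stage edge measures 305 mm and the block about 48 mm, so both fit the given sizes. Next I'll go above the block.

Request:
drive_tool(
  moves=[
    [[0, 0, -0.089], [0.043, -0.035, 0], 0.085],
    [[0, 0, -0.089], [0.046, -0.031, 0], 0.085],
    [[0, 0, -0.089], [0.049, -0.027, 0], 0.085],
    [[0, 0, -0.089], [0.051, -0.0225, 0], 0.085],
    [[0, 0, -0.089], [0.053, -0.018, 0], 0.085],
  ],
)

```text
time: 0.82
eef_pos: [0.3709, -0.3969, 0.2482]
tcp_rot: [0.923, 0.384, 0.0, -0.0]
contact_force: [0.7, -0.3, -0.2]
opening: 0.999
finger_force: 0.0
```

Request:
drive_tool(
  moves=[
    [[0, 0, -0.089], [0.054, -0.013, 0], 0.085],
    [[0, 0, -0.089], [0.055, -0.008, 0], 0.085],
    [[0, 0, -0.089], [0.0555, -0.0035, 0], 0.085],
    [[0, 0, -0.089], [0.0555, 0.0015, 0], 0.085],
    [[0, 0, -0.089], [0.055, 0.0065, 0], 0.085],
  ],
)

```text
time: 1.45
eef_pos: [0.5155, -0.16, 0.2484]
tcp_rot: [0.816, 0.578, 0.0, 0.0]
contact_force: [0.7, -0.6, 0.1]
opening: 0.997
finger_force: 0.0
```

Request:
drive_tool(
  moves=[
    [[0, 0, -0.088], [0.03, 0, 0], 0.085],
    [[0, 0, 0], [0, 0, 0], 0.085],
  ],
)

```text
time: 1.7
eef_pos: [0.5253, -0.1316, 0.2481]
tcp_rot: [0.79, 0.614, -0.0, -0.0]
contact_force: [0.2, -0.6, 0.9]
opening: 0.995
finger_force: 0.0
```

```bash
python3 - <<'E'
from h import *
c=ctrl.read_camera('wrist');im=c['image'];save(c,'w1.png')
s=ctrl.get_state();print(s['eef_pos'],s['tcp_rot'])
hsv=cv2.cvtColor(im,cv2.COLOR_RGB2HSV)
m=cv2.inRange(hsv,(5,90,60),(20,255,255))
cn=max(cv2.findContours(m,0,1)[0],key=cv2.contourArea)
r=cv2.minAreaRect(cn);print(r)
P=np.array([onz(c,p,.098) for p in cv2.boxPoints(r)]);print(cv2.boxPoints(r),P)
E
```

```text
[ 0.52497594 -0.13277916  0.24811471] [ 7.90316252e-01  6.12699060e-01 -2.82486872e-04 -5.34307617e-05]
((240.5, 140.5), (59.0, 59.0), 90.0)
[[211. 111.]
 [270. 111.]
 [270. 170.]
 [211. 170.]] [[ 0.50450624 -0.06823766  0.098     ]
 [ 0.55025878 -0.08001803  0.098     ]
 [ 0.5387641  -0.12690523  0.098     ]
 [ 0.49092232 -0.11462968  0.098     ]]
```

View pics/w1.png

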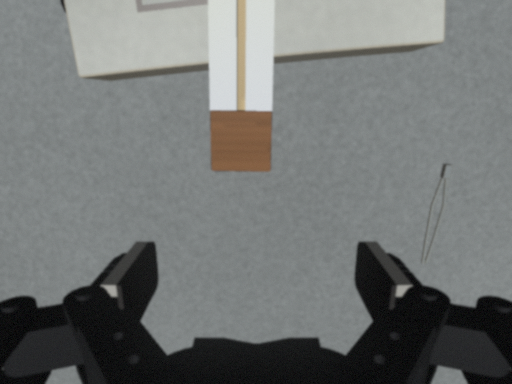

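The wrist view shows the block at (240,140), square in the image, so the tool yaw matches the board. The stage's front-edge corners are near (80,77) and (444,42), and nothing else is near the jaws. Descend and grip.

Request:
drive_tool(
  moves=[
    [[0, 0, 0], [0.0333, -0.0126, 0.03], 0.085],
    [[0, 0, 0], [0, 0, 0.05], 0.085],
    [[0, 0, 0], [0, 0, 0.05], 0.085],
    [[0, 0, 0], [0, 0, 0.036], 0.085],
    [[0, 0, 0], [0, 0, 0], 0.085],
  ],
  grip_force=50,
)

```text
time: 2.38
eef_pos: [0.5182, -0.0983, 0.0791]
tcp_rot: [0.791, 0.611, -0.002, -0.003]
contact_force: [0.8, 0.3, 0.5]
opening: 0.997
finger_force: 0.0
```

```bash
python3 - <<'E'
from h import *
c=ctrl.read_camera('wrist');save(c,'w2.png')
s=ctrl.get_state();print(s['eef_pos'],s['contact_force'])
g=cv2.cvtColor(c['image'],cv2.COLOR_RGB2GRAY)
t=ctrl.read_camera('top');save(t,'t2.png')
# stage outline in the top view: straight fit of the edge between bright stage and bench
im=t['image'].astype(int).min(2)
pts=[]
for v in list(range(138,165))+list(range(205,219)):
    row=cv2.GaussianBlur(t['image'],(3,3),0)[v].astype(float).mean(1)
    u0=240.5-(v-132.5)*15.5/89.5; us=np.arange(int(u0)-7,int(u0)+8)
    d=np.diff(row[us]);k=d.argmin();w=np.clip(-d[max(0,k-1):k+2],0,None);pts.append((us[0]+max(0,k-1)+.5+(w*np.arange(len(w))).sum()/w.sum(),v))
P=np.array([onz(t,p,.08)[:2] for p in pts])
vx,vy,x0,y0=cv2.fitLine(P.astype(np.float32),cv2.DIST_HUBER,0,.01,.01).ravel()
print('edge ang',np.degrees(np.arctan2(vy,vx)),x0,y0,'resid',np.abs((P-[x0,y0])@[-vy,vx]).max())
E
```

```text
[ 0.52017537 -0.09888021  0.08160459] [ 1.2476808   0.35924068 -0.44784175]
edge ang -6.162598 0.53649634 -0.040263258 resid 0.024595530872875453
```

View pics/w2.png

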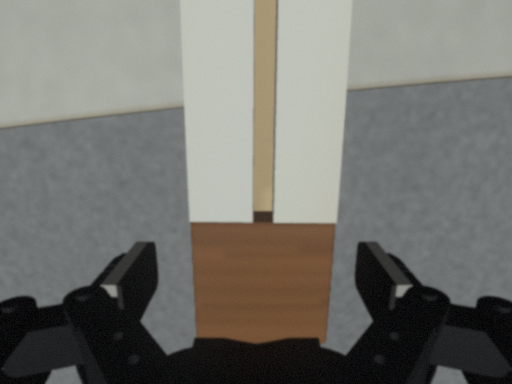

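The jaws straddle the block, with its edges at columns 192–334 and the pads at 157 and 357. The stage edge runs from (0,127) to (512,76). Close, then measure the edge.

Request:
drive_tool(
  moves=[
    [[0, 0, 0], [0, 0, 0], 0.04],
    [[0, 0, 0], [0, 0, 0], 0.04],
    [[0, 0, 0], [0, 0, 0], 0.04],
    [[0, 0, 0], [0, 0, 0], 0.04],
  ],
  grip_force=50,
)

```text
time: 2.98
eef_pos: [0.5222, -0.0986, 0.084]
tcp_rot: [0.791, 0.612, 0.001, 0.001]
contact_force: [-0.9, -1.5, 6.1]
opening: 0.574
finger_force: 57.8
```

```bash
cat > m.py <<'E'
from h import *
def edge(c,cols,v0,slope,h=14):
    g=cv2.GaussianBlur(c['image'],(3,3),0).astype(float).mean(2);pts=[]
    for u in cols:
        vc=int(v0+slope*u);col=g[max(0,vc-h):vc+h,u];d=np.diff(col);k=d.argmin();pts.append((u,max(0,vc-h)+k+.5))
    P=np.array([onz(c,p,.08)[:2] for p in pts])
    vx,vy,x0,y0=cv2.fitLine(P.astype(np.float32),cv2.DIST_HUBER,0,.001,.001).ravel()
    return np.degrees(np.arctan2(vy/vx,1)),x0,y0,np.abs((P-[x0,y0])@[-vy,vx]).max(),pts
E
python3 - <<'E'
from m import *
c=ctrl.read_camera('wrist');save(c,'w3.png')
r=edge(c,list(range(5,165,5))+list(range(365,510,5)),127,-.1);print(r[:4],r[4][::12])
s=ctrl.get_state();print(s['eef_pos'],s['tcp_rot'],s['contact_force'],s['opening'],s['finger_force'])
t=ctrl.read_camera('top')
a=cv2.resize(t['image'][110:240,110:280,::-1],None,fx=4.5,fy=4.5,interpolation=cv2.INTER_CUBIC);cv2.imwrite('pics/t3.png',a)
# block in wrist
hsv=cv2.cvtColor(c['image'],cv2.COLOR_RGB2HSV)
# white-strip edges
for v in (140,160,180,200):
    m=(c['image'][v].min(1)>170);u=np.nonzero(m[150:400])[0]+150;print(v,u.min(),u.max(),onz(c,(u.min()-.5,v),.098)[:2],onz(c,(u.max()+.5,v),.098)[:2])
e=[onz(c,(u,222),.098)[:2] for u in (190,337)];print('block inner edge',e)
E
```

```text
(np.float32(-9.057911), np.float32(0.51501846), np.float32(-0.0303619), np.float64(0.00022089465398862236)) [(5, np.float64(126.5)), (65, np.float64(119.5)), (125, np.float64(112.5)), (385, np.float64(86.5)), (445, np.float64(81.5)), (505, np.float64(77.5))]
[ 0.52216167 -0.09858027  0.08393757] [7.90633021e-01 6.12288722e-01 6.21331236e-04 1.24935361e-03] [-1.33192989 -1.35282904  5.991299  ] 0.5772580682976074 57.83500850200653
140 181 330 [ 0.51168648 -0.04047763] [ 0.55965757 -0.05296088]
160 183 329 [ 0.51027897 -0.04703594] [ 0.5580138  -0.05946622]
180 184 328 [ 0.5084881  -0.05370938] [ 0.5563275  -0.06617688]
200 185 326 [ 0.50662952 -0.06059978] [ 0.55425728 -0.07302215]
block inner edge [array([ 0.50600945, -0.06884289]), array([ 0.55627717, -0.08197935])]
```

View pics/w3.png

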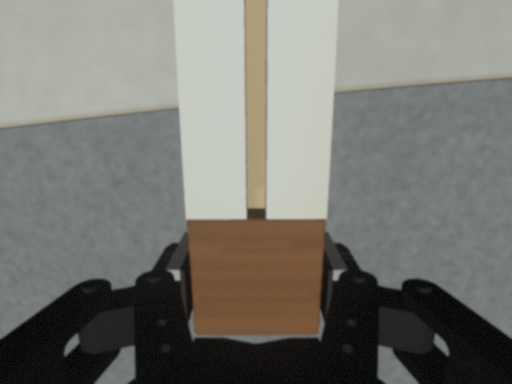

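The block is held squarely between the pads: opening about 49 mm, block at columns 190–325. The tool feels 6 N upward, so it is pressing the block down. I'll ease off 2 mm before sliding.

Request:
drive_tool(
  moves=[
    [[0, 0, 0], [0, 0, -0.001], 0.04],
    [[0, 0, 0], [0, 0, -0.001], 0.04],
    [[0, 0, 0], [0, 0, 0], 0.04],
    [[0, 0, 0], [0, 0, 0], 0.04],
  ],
)

```text
time: 3.58
eef_pos: [0.5214, -0.0981, 0.0844]
tcp_rot: [0.791, 0.612, 0.0, 0.0]
contact_force: [1.2, -0.7, 1.9]
opening: 0.577
finger_force: 57.4
```

```bash
python3 - <<'E'
from m import *
s=ctrl.get_state();print(s['eef_pos'],s['tcp_rot'],s['contact_force'],s['wrist_torque'])
c=ctrl.read_camera('side');a=cv2.resize(c['image'][170:300,90:280,::-1],None,fx=4.2,fy=4.2,interpolation=cv2.INTER_CUBIC);cv2.imwrite('pics/s4.png',a)
# edge line corners from the first wrist pose are gone; use top corners estimate
t=ctrl.read_camera('top')
for uv in [(240.5,132.5),(225,222),(107,201.5),(141,114)]: print(onz(t,uv,.08))
E
```

```text
[ 0.52135791 -0.09806418  0.08440062] [7.90711401e-01 6.12188977e-01 2.59132152e-04 2.63819636e-04] [ 1.17413198 -0.72335694  1.85651049] [-0.09001941 -0.2102614  -0.12489736]
[ 0.70496363 -0.06234428  0.08      ]
[ 0.40313602 -0.02026074  0.08      ]
[0.45926238 0.36884214 0.08      ]
[0.76053732 0.27703698 0.08      ]
```

View pics/s4.png

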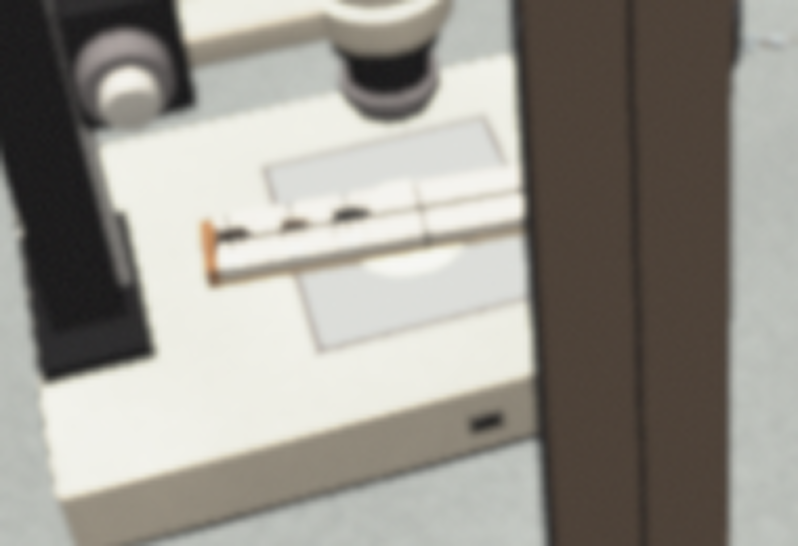

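View pics/t3.png

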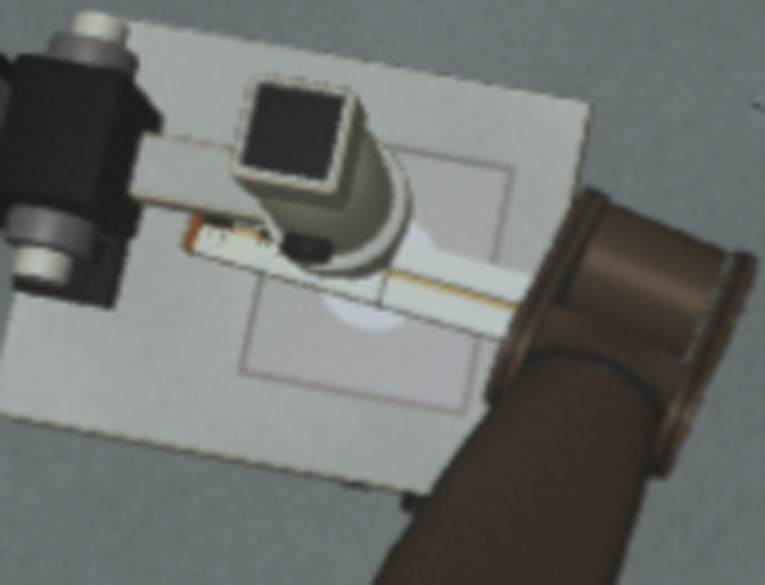

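The board lies flat, with its back end on the stage, the line at (425,210) in the side crop and three beetles at left. In the top crop the line is at (382,290). Next I'll re-use the higher wrist picture, which shows both edge corners and the block, to work out the slide.

```bash
python3 - <<'E'
from m import *
c=ctrl.read_camera('wrist');s=ctrl.get_state()
T=Ro.from_quat(s['tcp_rot']).as_matrix();R=np.array(c['R']);o=-R.T@c['t']
off=T.T@(o-s['eef_pos']);Rt=R@T
T1=Ro.from_quat([.790316252,.612699060,-.000282487,-.0000534]).as_matrix();p1=np.array([.52497594,-.13277916,.24811471])
c1=dict(c);c1['R']=Rt@T1.T;c1['t']=-c1['R']@(p1+T1@off);c1['image']=cv2.imread('pics/w1.png')[:,:,::-1]
r=edge(c1,list(range(95,200,3))+list(range(285,435,3)),84,-.096,10);print('edge',r[:4])
L,Rr=onz(c1,(80,77.5),.08),onz(c1,(444,42.5),.08);print(L,Rr,np.linalg.norm(L-Rr),np.degrees(np.arctan2(Rr[1]-L[1],Rr[0]-L[0])))
ang=np.arctan2(Rr[1]-L[1],Rr[0]-L[0]);mid=(L+Rr)[:2]/2
for n,cc,us in (('w1',c1,((210.5,110.5),(272,110.5))),('now',c,((187,220),(326,220)))):
    e=np.array([onz(cc,u,.098)[:2] for u in us]);print(n,e.mean(0),np.linalg.norm(e[1]-e[0]),np.degrees(np.arctan2(*(e[1]-e[0])[::-1])))
inner=e.mean(0);d=s['eef_pos'][:2]-inner;print('tcp to inner edge',np.linalg.norm(d))
for nm,a,m in (('w1',ang,mid),):
    out=np.array([np.sin(a),-np.cos(a)]);g=m+out*(.16+np.linalg.norm(d));print('out',out,'target TCP',g,'delta',g-s['eef_pos'][:2])
t=ctrl.read_camera('top');print('w1 corners in top',proj(t,[L,Rr]),'line at',onz(t,(110+382/4.5,110+290/4.5),.098))
E
```

```text
edge (np.float32(-9.190564), np.float32(0.60158986), np.float32(-0.04621271), np.float64(0.000490287734860141))
[ 0.40224689 -0.014253    0.08      ] [ 0.70374439 -0.06324855  0.08      ] 0.30545262720961575 -9.230293844823684
w1 [ 0.52782704 -0.07517664] 0.0492248298517906 -14.559259687426668
now [ 0.52808296 -0.07370853] 0.04922628991207272 -14.599557978230775
tcp to inner edge 0.0252693702324164
out [-0.16040309 -0.98705159] target TCP [ 0.52327786 -0.2216212 ] delta [ 0.00190574 -0.1235507 ]
w1 corners in top [[223.13865717 222.22601425]
 [240.75855166 132.85733052]] line at [0.55373504 0.08182126 0.098     ]
```

Request:
drive_tool(
  moves=[
    [[0, 0, -0.0062], [-0.008, 0.0021, 0], 0.04],
    [[0, 0, -0.0062], [-0.008, 0.0021, 0], 0.04],
    [[0, 0, -0.0062], [-0.008, 0.0021, 0], 0.04],
    [[0, 0, -0.0062], [-0.008, 0.002, 0], 0.04],
    [[0, 0, -0.0062], [-0.008, 0.002, 0], 0.04],
  ],
)

```text
time: 4.4
eef_pos: [0.5213, -0.14, 0.0841]
tcp_rot: [0.781, 0.625, -0.0, -0.0]
contact_force: [0.3, 2.1, 1.3]
opening: 0.576
finger_force: 57.5
```

Request:
drive_tool(
  moves=[
    [[0, 0, -0.0062], [-0.008, 0.0018, 0], 0.04],
    [[0, 0, -0.0062], [-0.008, 0.0018, 0], 0.04],
    [[0, 0, -0.0062], [-0.008, 0.0018, 0], 0.04],
    [[0, 0, -0.0062], [-0.008, 0.0018, 0], 0.04],
    [[0, 0, -0.0062], [-0.008, 0.0018, 0], 0.04],
  ],
)

```text
time: 5.03
eef_pos: [0.5219, -0.1809, 0.0842]
tcp_rot: [0.771, 0.637, -0.0, -0.0]
contact_force: [0.2, 1.8, -0.3]
opening: 0.577
finger_force: 57.3
```

Request:
drive_tool(
  moves=[
    [[0, 0, -0.0062], [-0.008, 0.0016, 0], 0.04],
    [[0, 0, -0.0062], [-0.008, 0.0016, 0], 0.04],
    [[0, 0, -0.0062], [-0.008, 0.0016, 0], 0.04],
    [[0, 0, -0.0062], [-0.005, 0.0016, 0], 0.04],
    [[0, 0, -0.0062], [0, 0, 0], 0.04],
  ],
)

```text
time: 5.65
eef_pos: [0.5234, -0.2108, 0.0845]
tcp_rot: [0.762, 0.648, 0.0, 0.001]
contact_force: [1.1, 0.2, -0.3]
opening: 0.576
finger_force: 57.2
```

```bash
python3 - <<'E'
from m import *
s=ctrl.get_state();print(s['eef_pos'],s['tcp_rot'],np.degrees(2*np.arctan2(s['tcp_rot'][1],s['tcp_rot'][0])),s['contact_force'],s['wrist_torque'])
t=ctrl.read_camera('top');c=ctrl.read_camera('side')
a=cv2.resize(t['image'][130:230,150:260,::-1],None,fx=5,fy=5,interpolation=cv2.INTER_CUBIC)
w=ctrl.read_camera('wrist')['image'][:,:,::-1];w=cv2.resize(w,(245,184))
b=cv2.resize(c['image'][190:270,120:240,::-1],(245,163),interpolation=cv2.INTER_CUBIC)
H=np.zeros((500,795,3),np.uint8);H[:,:550]=a;H[:184,550:]=w;H[190:353,550:]=b;cv2.imwrite('pics/f5.png',H)
E
```

```text
[ 0.52338863 -0.21081471  0.08451083] [7.61563273e-01 6.48090219e-01 5.85120845e-05 6.68108747e-04] 80.79555560949626 [ 1.05257835  0.15818611 -0.34694757] [-0.02729654 -0.12267749 -0.11937726]
```

View pics/f5.png

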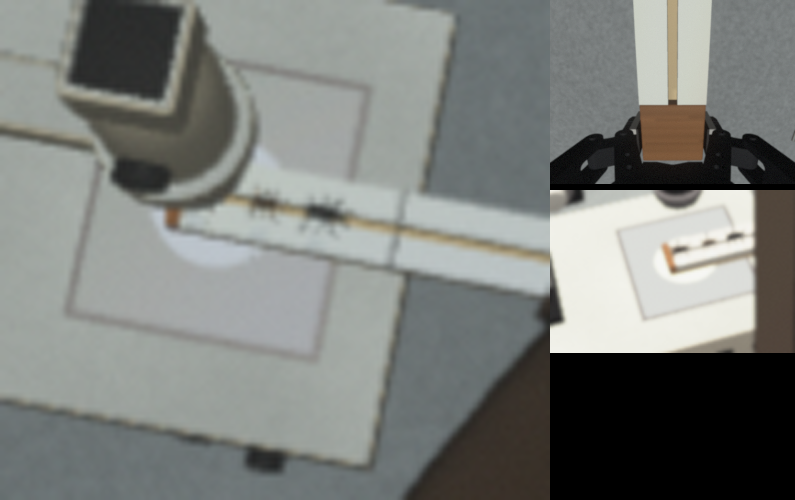

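The crop shows the line from (405,190) to (395,268), roughly parallel to the stage edge and still about 15 crop pixels inside it. The beetles are near the lens and the board lies flat. Next I'll measure the remaining gap in the top view.

```bash
cat > gap.py <<'E'
from m import *
def gap(uline):
    A=[]
    for _ in range(4): t=ctrl.read_camera('top');A.append(t['image'].astype(float).mean(2))
    g=np.mean(A,0)
    def fit(rows,f,h,z,kind):
        pts=[]
        for v in rows:
            u0=f(v);us=np.arange(int(round(u0))-h,int(round(u0))+h+1);r=g[v,us]
            w=np.clip(-np.diff(r),0,None) if kind=='e' else np.clip(np.median(r)-r,0,None)
            k=w.argmax();lo,hi=max(0,k-1),min(len(w),k+2)
            u=us[0]+(w[lo:hi]*np.arange(lo,hi)).sum()/w[lo:hi].sum()+(.5 if kind=='e' else 0);pts.append((u,v))
        P=np.array([onz(t,p,z)[:2] for p in pts])
        vx,vy,x0,y0=map(float,cv2.fitLine(P.astype(np.float32),cv2.DIST_HUBER,0,.001,.001).ravel())
        print(kind,np.degrees(np.arctan(vy/vx)),x0,y0,'res',np.median(np.abs((P-[x0,y0])@[-vy,vx])),np.round(pts[::6],1).tolist())
        return vy/vx,x0,y0
    fe=lambda v:240.7-(v-132.8)*17.6/89.4
    me,xe,ye=fit(list(range(136,164))+list(range(188,219)),fe,4,.08,'e')
    ml,xl,yl=fit(range(170,183),lambda v:uline-(v-176)*.13,3,.098,'l')
    print('line mid',xl,yl,'gap',yl-(ye+me*(xl-xe)), 'diff yaw deg',np.degrees(np.arctan(me)-np.arctan(ml)))
E
python3 -c "
from gap import *;gap(230)
c=ctrl.read_camera('top')
print(onz(c,(150+404/5,130+188/5),.098),onz(c,(150+394/5,130+269/5),.098))
s=ctrl.get_state();print(s['eef_pos'])"
```

```text
e -8.918069141999192 0.5218212604522705 -0.03256846219301224 res 0.00037200272690975946 [[239.5, 136.0], [238.2, 142.0], [237.1, 148.0], [236.1, 154.0], [235.1, 160.0], [229.1, 190.0], [228.1, 196.0], [227.1, 202.0], [225.8, 208.0], [224.5, 214.0]]
l -9.007986875552755 0.5523893237113953 -0.027944080531597137 res 0.0002543926085659037 [[229.7, 170.0], [229.0, 176.0], [227.6, 182.0]]
line mid 0.5523893237113953 -0.027944080531597137 gap 0.009421089638221525 diff yaw deg 0.08991773355356163
[ 0.57975699 -0.03406002  0.098     ] [ 0.52604465 -0.0292473   0.098     ]
[ 0.5231148  -0.20996817  0.08437773]
```

The yaw is within 0.1°, with about 9.4 mm to go. The wrist-based estimate says about 11 mm.

Request:
drive_tool(
  moves=[
    [[0, 0, 0], [-0.004, 0, 0], 0.04],
    [[0, 0, 0], [-0.004, 0, 0], 0.04],
    [[0, 0, 0], [-0.002, 0, 0], 0.04],
    [[0, 0, 0], [0, 0, 0], 0.04],
    [[0, 0, 0], [0, 0, 0], 0.04],
  ],
)

```text
time: 6.68
eef_pos: [0.5214, -0.2202, 0.0844]
tcp_rot: [0.761, 0.648, -0.0, 0.0]
contact_force: [0.2, -0.3, -0.0]
opening: 0.578
finger_force: 57.2
```

```bash
python3 -c "
from gap import *;gap(232.5)
s=ctrl.get_state();print(s['eef_pos'],s['tcp_rot'],s['contact_force'],s['dq'].max())
t=ctrl.read_camera('top');c=ctrl.read_camera('side')
a=cv2.resize(t['image'][140:220,180:260,::-1],None,fx=6,fy=6,interpolation=cv2.INTER_CUBIC)
b=cv2.resize(c['image'][150:250,140:220,::-1],(320,400),interpolation=cv2.INTER_CUBIC)
H=np.zeros((480,800,3),np.uint8);H[:,:480]=a;H[:400,480:]=b;cv2.imwrite('pics/f6.png',H)"
```

```text
e -8.92717409080183 0.5426494479179382 -0.035729896277189255 res 0.00034429290492671 [[239.5, 136.0], [238.2, 142.0], [237.1, 148.0], [236.1, 154.0], [235.1, 160.0], [229.1, 190.0], [228.1, 196.0], [227.1, 202.0], [225.8, 208.0], [224.5, 214.0]]
l -9.38951714110495 0.5520296096801758 -0.038316745311021805 res 0.00041623867857468725 [[233.0, 170.0], [232.2, 176.0], [230.6, 182.0]]
line mid 0.5520296096801758 -0.038316745311021805 gap -0.0011133966697741624 diff yaw deg 0.4623430503031194
[ 0.52150359 -0.21999504  0.08438241] [ 7.61317276e-01  6.48379503e-01 -7.10966836e-05  1.39857458e-04] [-0.46683307 -1.03840101 -0.50968165] 0.001880809433366179
```

View pics/f6.png

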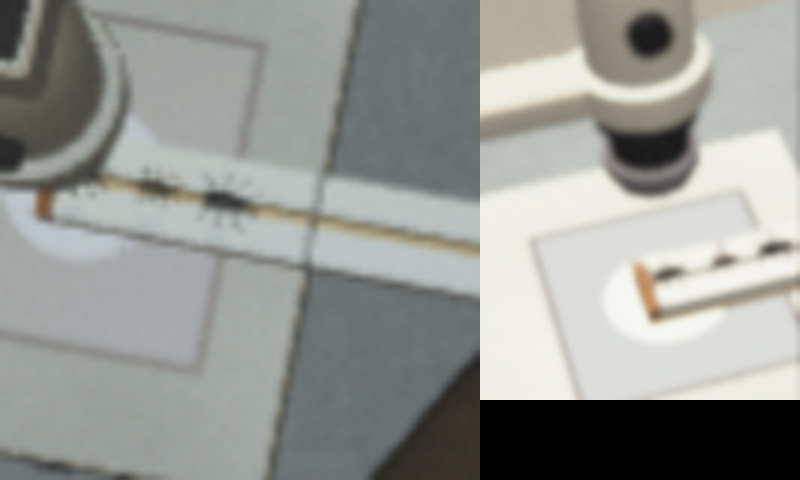

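The line lies along the stage edge in the top view, within about 1 mm. The last beetle sits over the light spot under the lens, the board is level, and the contact force is near zero. I'll hand it in.

```bash
python3 -c "
from plant import ctrl;print(ctrl.sign_off())"
```

```text
the job is handed in; nothing more can be done
None
```

I slid the board out flat until its black line lay along the stage's front edge (within about 1 mm) and the last beetle was under the lens; the arm was holding it there, level and still, when I handed the job in, though no verdict came back.

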